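Flip a practice pad face up over the flip ramp

TASK

One of the two skin practice pads was left face down on its sloped stand, white back showing. Take it off, still face down, and let it drop across the free top edge of the flip ramp so that it tumbles over by itself and lands face up on the blue landing plate (do not turn it over in the gripper); then slide it along the plate, without lifting it, until its short edge sits square against the end stop, and let go. Leave the other pad and everything else on the table where it is.

Things in the scene. Friction and masses are not known exactly. Their poses are not given: they have to be found in the camera images.
- pad: the pad to flip: rigid tile 110 x 56 x 10 mm, about 90 g, white backing board on one side, tan face with small flat spots on the other. Origin at its centre; y along the 110 mm side, x along the 56 mm side, z (thickness) points OUT OF THE WHITE BACK, so z points down when it is face up. Starts face down on stand_a. Grip it across the 56 mm width.
- pad_ready: the other pad, same tile, tan face already up, lying on stand_b; origin at its centre, long side along y, z out of the tan face. Leave it alone.
- stand_a: green sloped stand, fixed, base 110 x 118 mm, origin on the table. The pad's centre lies 85 mm straight above it, the 110 mm side along the stand's y, the 56 mm side climbing along +x (to the rear) at 25.8 deg (0.45 rad). It lies on two 12 mm wide strips 46 mm either side of the middle, a peg no higher than the pad before each end of its lower edge; open between them, 80 mm wide, down to the 5 mm base.
- stand_b: the same stand, holding pad_ready. The two stands swap places from run to run.
- flip_ramp: fixed flip ramp. Origin on the table straight under the ramp's free top edge; x level, from the ramp along the landing plate to the end stop, z up. Landing plate: blue, 4 mm thick, 130 mm wide (y), from x = -97 to 223 mm, no side walls. End stop: bar across its end, 20 mm high, inner face at x = 215 mm. Below the edge it is open for 75 mm back.
- ramp_board: aluminium board of the flip ramp, 120 mm wide, rising along flip_ramp +x at 28.6 deg from x = -97 mm to its free edge 130 mm above the table. Same origin and axes. A pad let go level, long side along x, 10 to 50 mm above the edge, its centre 10 to 30 mm beyond it (towards the stop), tips over and lands face up, centre 30 to 120 mm beyond the edge.
- ramp_edge (a point): middle of the ramp's free top edge, 130 mm above the table (axes as flip_ramp)
- stop_face (a point): middle of the foot of the end stop's inner face, on top of the landing plate (4 mm above the table), axes as flip_ramp; a pad that is home has its centre 55 mm before it
- mug: white mug, 80 mm across, 90 mm high, origin under its centre: bystander
- phone: black phone 72 x 148 x 8 mm lying flat, origin under its centre: bystander
- marker: pink marker pen 130 mm long, 19 mm thick, lying along its y: bystander
- gel: clear gel bottle, 60 mm across, 130 mm high, origin under its centre: bystander
- case: grey glasses case 70 x 155 x 52 mm, origin under its centre: bystander
- cradle: black cradle 50 x 100 mm, 27 mm high, fixed, holding the cold-spray pen along its y; origin under its centre
- cold_pen: white cold-spray pen 140 mm long, 24 mm thick, lying in the cradle, top about 36 mm above the table: bystander
Mind the look-alikes: they are no part of the job. What is shaped like the pad but green or orange is not meant.

How it is judged:
On the way, in this order (a step that is already met when the one before it is completed fails the run):
1. the pad is lifted off its stand in the gripper, still face down (contact force between the fingers and pad above 0.5 N and contact force between pad and stand_a below 0.05 N and distance of pad from where it was at the start of the episode above 0.04 m and angle between pad's own z axis and vertical below 1.2 rad), for 0.2 s.
2. let go, the pad strikes the ramp's top edge while still face down (contact force between the fingers and pad below 0.1 N and contact force between pad and ramp_board above 0.1 N and height (world z) of pad above 0.1 m and angle between pad's own z axis and vertical below 1.3 rad).
3. it has come to rest face up on the landing plate, untouched (contact force between the fingers and pad below 0.1 N and angle between pad's own z axis and vertical above 2.95 rad and height (world z) of pad below 0.02 m and x of pad in the frame of flip_ramp between 0 and 0.2 m and y of pad in the frame of flip_ramp between -0.065 and 0.065 m and linear speed of pad below 0.02 m/s), for 0.2 s.
At the end, for the whole second after the job is handed in: the pad lies flat and face up on the landing plate, its short edge against the end stop (pad centre 153 to 164 mm beyond the ramp edge, 160 when exactly home), square to it within 0.1 rad, its centre within 37 mm of the plate's centre line, released and at rest (angle between pad's own z axis and vertical above 2.95 rad and height (world z) of pad below 0.02 m and x of pad in the frame of flip_ramp between 0.153 and 0.164 m and y of pad in the frame of flip_ramp between -0.037 and 0.037 m and angle between the y axis of pad and the x axis of flip_ramp, either way round below 0.1 rad and contact force between the fingers and pad below 0.1 N and linear speed of pad below 0.02 m/s and angular speed of pad below 0.1 rad/s); the robot touches nothing.
It fails at once if the pad is turned over, or lifted once turned, in the gripper (contact force between the fingers and pad above 0.5 N and angle between pad's own z axis and vertical above 1.4 rad and height (world z) of pad above 0.04 m and linear speed of pad below 0.3 m/s).
It fails at once if the other pad is disturbed (distance of pad_ready from where it was at the start of the episode above 0.02 m).
It fails at once if a bystander is moved (distance of any of mug, phone, marker, gel, case, cold_pen from where it was at the start of the episode above 0.03 m).
It also fails if it takes over 58 s, if anything falls off the work surface, if the arm or the gripper's body presses on something with over 40 N, if the wrist force passes 120 N, or if a joint passes its speed limit or range.

ROBOT

A 6-joint arm with a two-finger parallel gripper is mounted at the origin on the work surface. World frame = base frame: x ahead of the robot, y to its left, z up, the work surface at z = 0. Lengths are in m, angles in rad, forces in N, time in s.
With the tool pointing down it reaches from about 0.35 to 0.85 m from the base axis. Payload 8.1 kg.
Tool frame: the origin (TCP) lies between the finger pads; the fingertips stand 11 mm ahead of it and the grasp point (between the pads) lies 8 mm behind it (robot.tips_ahead is the distance from the TCP to the fingertips, in m); z points along the fingers, y is the line along which they close (so a half turn about z gives the same grasp; the last joint's range is limited). The gripper opens to 93 mm and grips with 3 to 60 N. Pads are 15 mm wide; open, the fingers measure 128 mm over their backs; the gripper's body (75 mm by 188 mm) begins 65 mm behind the grasp point.
Start: joints at [-1.29, 0.13, 1.488, -0, 1.523, -0.085], TCP at [0.215, -0.56, 0.2] pointing down, gripper open.
Joint ranges: [-2.96, 2.96], [-0.89, 2.26], [0.02, 2.5], [-1.34, 4.48], [0, 2.73], [-2.66, 2.66]. Speed limits (rad/s): [2.39, 2.39, 2.79, 3.14, 3.14, 3.14].

INTERFACE

Orientations are given as a rotation vector (axis times angle).
In Python, from plant import robot gives the robot as it stands. The module is installed in compiled form; this text tells all that it offers.
- The arm moves only by the tool move_arm, never from a script. Its argument "deltas" is one flat list of numbers, 7 for each row, row after row: the shift along the tool's x, y, z in m, then the turn, a rotation vector about the tool's x, y, z in rad, then the opening, from 0 (shut) to 1 (fully open). A call has 1 to 12 rows; each row is the pose to reach, as a shift and turn from the pose commanded when the call began, along the tool's axes at that moment; what a row does not reach only later rows make up. A row lasts 1/8 s, in which the tool goes at most 62.5 mm and 10.7 degrees, less where a joint would pass 70% of its speed; a pose out of reach is approached as far as the arm can. A call with a gripper value outside its range is refused whole. The fingers move at their own pace and stop on an object; "squeeze" is the grip in N (left out, the last holds). Time passes only in rows, so rows that repeat a pose let the fingers close. It gives the time, the measured TCP pose, the force, the opening and the grip force at its end, in the units of the state.
- robot.read_state(): the state, without advancing time (a new reading comes with each control period).
- robot.read_camera(name): name is "scene" or "top"; returns (picture, depth): 480x640x3 uint8, red, green, blue; 480x640 float32, m along the optical axis (not along the pixel's ray), 0 where there is no reading.
- robot.camera_model(name): a dict with "K" (3x3 intrinsics, pixels), "k1" (the pictures are not rectified: a ray, as slopes to the right and down, at radius r is drawn at 1 + k1 r^2 times it, then the intrinsics apply), "R" (3x3) and "t" (3): a world point X has camera coordinates R X + t. Camera axes: x right, y down, z forward; pixel columns grow to the right and rows downward; lengths in m; the calibration is good to about 2 mm. A picture is of the moment at which its call begins. camera_model takes no time and is no camera call.
- robot.close_job(): hands the job in; it is judged then, once.
Trained networks look in the newest picture that a camera, given by its name, has taken for a name from the list of things; names that differ only in an ending like _2 or _b are one class to them, and where a whole thing is asked for, a point or a joint stands for the part that bears it (a point fixed in the world has none). Each returns a list of dicts, best first, with "confidence" (0 to 1); they miss things now and then, are a little off and sometimes report something else, mostly with a low value. They report only what shows in the picture. A call takes as long as a camera call. They do not tell look-alikes from the thing itself.
- robot.recognise(camera, label): "uv" ([column, row] in pixels, amid what is visible of it).
The state is a dict: "t": time; "q": joint angles; "dq": joint speeds; "joint_torque": joint torques, N m; "tool_pos": TCP position; "orientation": TCP orientation; "force": force on the tool from outside, world axes, zero at the start; "wrist_torque": the same for the moment, N m; "opening": finger opening in m; "gripper_force": force on a finger pad.
Only numpy, scipy, OpenCV 4.12 (cv2) and the standard library are available. Lean on these libraries where they do the work, as an engineer would, in place of code of your own. Each camera call takes 0.05 s, during which the arm holds its last target. There are 200 camera calls.

## Working session

There is one attempt and no reset: what is moved stays moved. The work goes in short steps, Python scripts to look and compute and a tool call to move; the robot and the scene stay as the last step left them, time stands still between calls to the robot, and variables do not carry over. Pictures are saved under pics/ and viewed, at most 10 in all, crops included, and the job is handed in when it is done.

Besides the shell and the picture viewer there is one more tool, called after ">>>" in YAML: its name, and indented under it one key for each argument. move_arm: Moves the arm, as the interface text tells. Its arguments: {"type":"object","properties":{"deltas":{"type":"array","items":{"type":"number"}},"squeeze":{"type":"number"}},"required":["deltas"]}

```bash
mkdir -p pics; cat > h.py <<'E'
import numpy as np, cv2
from plant import robot
from scipy.spatial.transform import Rotation as Ro
def cloud(name):
    im,d=robot.read_camera(name); m=robot.camera_model(name); K=np.array(m["K"]);k1=m["k1"]
    v,u=np.mgrid[0:480,0:640]
    p=cv2.undistortPoints(np.stack([u,v],-1).reshape(-1,1,2).astype(float),K,np.array([k1,0,0,0,0.])).reshape(480,640,2)
    P=np.dstack([p,np.ones((480,640))])*d[...,None]
    R=np.array(m["R"]);t=np.array(m["t"])
    W=(P-t)@R
    W[d==0]=np.nan
    return im,W
E
python3 - <<'E'
from h import *
for c in ("scene","top"):
    im,W=cloud(c); np.savez(f"{c}.npz",im=im,W=W); cv2.imwrite(f"pics/{c}.png",im[...,::-1])
    for l in ["pad","stand_a","flip_ramp","ramp_board","mug","phone","marker","gel","case","cradle","cold_pen"]:
        for r in robot.recognise(c,l)[:4]:
            u,v=np.round(r["uv"]).astype(int); print(c,l,u,v,round(r["confidence"],2),W[v,u].round(3))
print(robot.read_state()["t"], robot.read_state()["tool_pos"],robot.read_state()["orientation"])
E
```

```text
scene pad 465 302 0.85 [0.187 0.329 0.007]
scene pad 322 223 0.65 [ 0.33  -0.138  0.01 ]
scene pad 311 301 0.62 [0.569 0.171 0.092]
scene stand_a 310 325 0.86 [0.571 0.171 0.004]
scene stand_a 363 371 0.67 [0.542 0.351 0.007]
scene flip_ramp 268 233 0.78 [ 0.544 -0.083  0.107]
scene ramp_board 279 231 0.79 [ 0.513 -0.079  0.103]
scene mug 236 290 0.55 [0.703 0.044 0.089]
scene phone 369 312 0.68 [0.424 0.219 0.008]
scene phone 361 371 0.63 [0.546 0.349 0.008]
scene marker 205 270 0.64 [ 0.718 -0.133  0.015]
scene marker 359 369 0.57 [0.545 0.34  0.004]
scene gel 367 416 0.75 [0.639 0.48  0.097]
scene gel 268 233 0.5 [ 0.544 -0.083  0.107]
scene case 184 202 0.61 [ 0.666 -0.41   0.05 ]
scene cradle 324 284 0.76 [0.469 0.081 0.013]
scene cradle 368 417 0.45 [0.638 0.482 0.095]
scene cradle 362 370 0.27 [0.542 0.347 0.006]
scene cradle 268 234 0.2 [ 0.544 -0.083  0.103]
scene cold_pen 321 277 0.74 [0.471 0.069 0.03 ]
top pad 248 197 0.97 [0.56  0.167 0.089]
top pad 370 291 0.79 [ 0.325 -0.156  0.009]
top pad 185 345 0.58 [0.18  0.329 0.009]
top stand_a 252 211 0.83 [0.538 0.164 0.005]
top stand_a 187 216 0.66 [0.521 0.336 0.011]
top flip_ramp 382 225 0.88 [ 0.504 -0.189  0.006]
top ramp_board 381 225 0.47 [ 0.505 -0.188 -0.002]
top mug 312 155 0.68 [0.696 0.003 0.001]
top phone 235 256 0.83 [0.415 0.206 0.004]
top phone 130 176 0.25 [0.608 0.464 0.096]
top marker 366 149 0.72 [ 0.713 -0.145  0.012]
top gel 128 173 0.74 [0.611 0.463 0.116]
top case 479 170 0.66 [ 0.648 -0.44   0.054]
top cradle 284 241 0.62 [0.456 0.075 0.014]
top cold_pen 290 236 0.6 [0.467 0.059 0.035]
1.2 [ 0.21464524 -0.56032073  0.19986019] [3.08912898e+00 5.71429557e-01 1.08514860e-05]
```

View pics/scene.png

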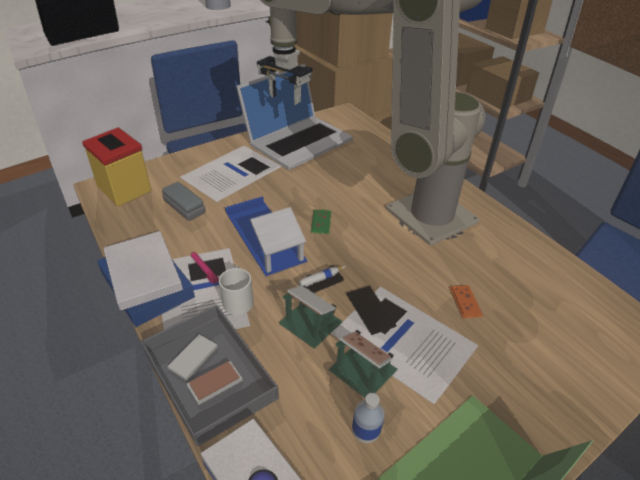

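View pics/top.png

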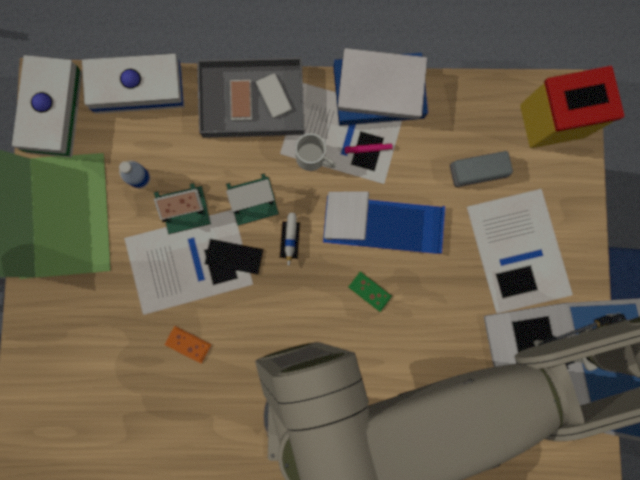

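Picture: candidates for the pad (top view): white tile on the green stand at (252,195), tan-spotted tile on the other stand (181,204), green tile (370,291), orange tile (188,344), and tan/white tiles in the tray (241,99)/(273,95). The white one on the stand at (252,195) fits: face down, on a sloped stand. The ramp is at (346,216) with the plate to the right, stop at (440,230).

```bash
python3 - <<'E'
from h import *
D=np.load("top.npz");im,W=D["im"],D["W"]
S=np.load("scene.npz")
c=np.hstack([cv2.resize(im[160:260,140:300],None,fx=2.5,fy=2.5,interpolation=3),cv2.resize(S["im"][270:400,270:420],(400,250))])
cv2.imwrite("pics/crop.png",c[...,::-1])
from numpy.linalg import svd
def fit(name,im,W,c,r,zlo,zhi,white=None):
    m=(np.abs(W[...,0]-c[0])<r[0])&(np.abs(W[...,1]-c[1])<r[1])&(W[...,2]>zlo)&(W[...,2]<zhi)
    if white is not None: m&=white(im.astype(int))
    m=m.astype(np.uint8); n,l,st,_=cv2.connectedComponentsWithStats(m); k=1+np.argmax(st[1:,4]); m=l==k
    P=W[m]; p0=np.median(P,0); 
    for _ in range(3):
        ctr=P.mean(0); U,s,V=svd(P-ctr,full_matrices=False); nrm=V[2]*np.sign(V[2][2]); res=(P-ctr)@nrm; 
        P=P[np.abs(res)<max(.003,2*np.std(res))] 
    # rectangle in-plane
    ex=np.cross([0,0,1],nrm); ex/=np.linalg.norm(ex) # level dir
    ey=np.cross(nrm,ex)
    q=np.c_[(P-ctr)@ex,(P-ctr)@ey].astype(np.float32)
    (cx,cy),sz,a=cv2.minAreaRect(q)
    cc=ctr+cx*ex+cy*ey
    bx=ctr+cv2.boxPoints(((cx,cy),sz,a))@np.array([ex,ey])
    print(name,len(P),"ctr",cc.round(4),"n",nrm.round(3),"tilt",np.arccos(nrm[2]).round(3),"size",np.round(sz,3)); print(bx.round(4))
w=lambda i:(i.min(-1)>120)&(i.max(-1)-i.min(-1)<35)
bl=lambda i:(i[...,2]-i[...,0]>40)
for nm,D in (("top",D),("scene",S)):
    im,W=D["im"],D["W"]
    fit(nm+" pad",im,W,(.565,.165),(.07,.08),.06,.13)
    fit(nm+" ready",im,W,(.54,.345),(.07,.08),.06,.13)
    fit(nm+" board",im,W,(.53,-.08),(.11,.10),.06,.15,w)
    fit(nm+" plate",im,W,(.51,-.2),(.11,.2),-.01,.015,bl)
    fit(nm+" stop",im,W,(.49,-.32),(.11,.05),.016,.03,bl)
    fit(nm+" plate2",im,W,(.51,-.23),(.11,.07),-.01,.015,bl)
E
```

```text
top pad 900 ctr [0.5674 0.1624 0.0904] n [-0.406 -0.12   0.906] tilt 0.437 size [0.075 0.11 ]
[[0.5196 0.2055 0.0747]
 [0.5503 0.1004 0.0746]
 [0.6153 0.1193 0.1062]
 [0.5846 0.2245 0.1063]]
top ready 941 ctr [0.5418 0.3444 0.0897] n [-0.374 -0.101  0.922] tilt 0.398 size [0.079 0.111]
[[0.4923 0.389  0.0745]
 [0.5209 0.2812 0.0743]
 [0.5912 0.2999 0.105 ]
 [0.5627 0.4076 0.1051]]
top board 1626 ctr [ 0.5162 -0.0823  0.1037] n [0.044 0.484 0.874] tilt 0.507 size [0.12  0.112]
[[ 0.5715 -0.1362  0.1307]
 [ 0.5799 -0.0389  0.0764]
 [ 0.4608 -0.0284  0.0766]
 [ 0.4524 -0.1258  0.1309]]
top plate 3160 ctr [ 0.507  -0.1915  0.0041] n [ 0.001 -0.001  1.   ] tilt 0.001 size [0.31  0.127]
[[ 0.4304 -0.3403  0.0041]
 [ 0.5565 -0.3513  0.0039]
 [ 0.5835 -0.0426  0.0041]
 [ 0.4574 -0.0316  0.0042]]
top stop 115 ctr [ 0.4927 -0.3459  0.0223] n [-0.07  -0.959  0.276] tilt 1.291 size [0.123 0.014]
[[ 0.4316 -0.3394  0.0291]
 [ 0.4314 -0.3434  0.0153]
 [ 0.5537 -0.3524  0.0154]
 [ 0.554  -0.3484  0.0293]]
top plate2 2085 ctr [ 0.5034 -0.2305  0.004 ] n [ 0.002 -0.002  1.   ] tilt 0.003 size [0.146 
[... 637 characters left out ...]
7  -0.027   0.0761]
 [ 0.4483 -0.1243  0.1295]
 [ 0.5702 -0.135   0.1298]]
scene plate 1467 ctr [ 0.5049 -0.1911  0.0035] n [-0.003  0.001  1.   ] tilt 0.003 size [0.321 0.129]
[[ 0.5833 -0.037   0.0037]
 [ 0.4548 -0.0257  0.0033]
 [ 0.4266 -0.3451  0.0033]
 [ 0.5551 -0.3565  0.0038]]
scene stop 79 ctr [ 0.4917 -0.3456  0.0194] n [-0.013 -0.247  0.969] tilt 0.25 size [0.016 0.123]
[[ 0.4297 -0.3465  0.0183]
 [ 0.5518 -0.3603  0.0164]
 [ 0.5536 -0.3448  0.0204]
 [ 0.4316 -0.331   0.0223]]
scene plate2 460 ctr [ 0.5016 -0.2309  0.0036] n [0.004 0.004 1.   ] tilt 0.005 size [0.129 0.145]
[[ 0.5621 -0.3064  0.0036]
 [ 0.5696 -0.162   0.0031]
 [ 0.4411 -0.1553  0.0036]
 [ 0.4335 -0.2997  0.0041]]
```

View pics/crop.png

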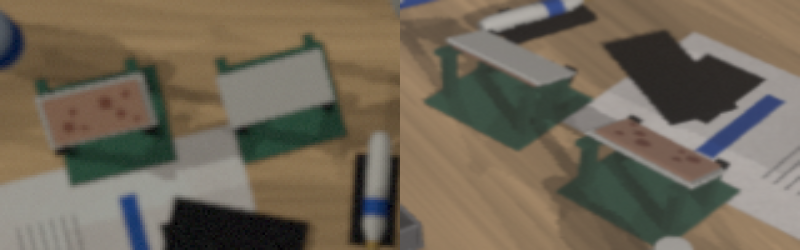

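```bash
cat >> h.py <<'E'
def delta(pos,R,label=""):
    s=robot.read_state(); p=np.array(s["tool_pos"]); R0=Ro.from_rotvec(s["orientation"])
    d=R0.inv().apply(np.array(pos)-p); r=(R0.inv()*R).as_rotvec()
    print(label,"d",d.round(4),"r",r.round(3),"rows>=",round(max(np.linalg.norm(d)/.0625,np.linalg.norm(r)/.1867),1),"t",s["t"])
def tool(yaw,tilt):  # tool y at bearing yaw raised by tilt, z down
    y=np.array([np.cos(tilt)*np.cos(yaw),np.cos(tilt)*np.sin(yaw),np.sin(tilt)])
    z=np.array([np.sin(tilt)*np.cos(yaw),np.sin(tilt)*np.sin(yaw),-np.cos(tilt)])
    return Ro.from_matrix(np.c_[np.cross(y,z),y,z])
E
python3 - <<'E'
from h import *
yaw=.285;R=tool(yaw,.45);M=R.as_matrix()
for c in ("top","scene"):
    D=np.load(c+".npz");im,W=D["im"].astype(int),D["W"]
    m=(np.abs(W[...,0]-.565)<.07)&(np.abs(W[...,1]-.165)<.08)&(W[...,2]>.06)&(im.min(-1)>105)&(im.max(-1)-im.min(-1)<30)
    P=W[m]; q=P@M; print(c,m.sum(),np.percentile(q,[1,50,99],axis=0).round(4), "mid rect",(M@((np.percentile(q,1,axis=0)+np.percentile(q,99,axis=0))/2)).round(4))
    print(cv2.minAreaRect(q[:,:2].astype(np.float32)))
c=np.array([.567,.164,.085])
z=M[:,2]
s=robot.read_state();delta(s["tool_pos"]*np.array([1,1,0])+[0,0,.28],Ro.from_rotvec(s["orientation"]),"up")
delta(c-.1*z,R,"hover")
E
```

```text
top 879 [[-0.0557  0.5421  0.168 ]
 [-0.0025  0.5693  0.1749]
 [ 0.0498  0.5956  0.1821]] mid rect [0.5655 0.1626 0.0898]
((-0.002932582050561905, 0.5686981678009033), (0.05578296631574631, 0.10830005258321762), 89.64240264892578)
scene 569 [[-0.0554  0.5409  0.1704]
 [ 0.0011  0.5737  0.1732]
 [ 0.0534  0.5962  0.1816]] mid rect [0.5651 0.1645 0.0888]
((-0.0012602545320987701, 0.5651775002479553), (0.1115078404545784, 0.06311393529176712), 0.8297786712646484)
up d [-0.      0.     -0.0801] r [0. 0. 0.] rows>= 1.3 t 1.2
hover d [ 0.5448 -0.5539  0.0248] r [-0.363  0.335 -1.463] rows>= 12.4 t 1.2
```

>>> move_arm:
  deltas: [0,0,-0.06,0,0,0,1,0.03,-0.03,-0.1,0,0,0,1,0.07,-0.07,-0.1,-0.04,0.04,-0.17,1,0.11,-0.11,-0.1,-0.08,0.075,-0.33,1,0.155,-0.155,-0.1,-0.12,0.11,-0.48,1,0.2,-0.2,-0.1,-0.155,0.143,-0.62,1,0.24,-0.245,-0.1,-0.19,0.175,-0.76,1,0.28,-0.285,-0.1,-0.225,0.21,-0.91,1,0.32,-0.325,-0.1,-0.26,0.24,-1.05,1,0.36,-0.365,-0.1,-0.295,0.27,-1.19,1,0.4,-0.405,-0.1,-0.33,0.305,-1.33,1,0.44,-0.445,-0.1,-0.363,0.335,-1.463,1]

```text
t: 2.7
tool_pos: [0.4668, 0.0144, 0.3004]
orientation: [1.687, 2.264, 0.52]
force: [0.8, -0.3, 0.5]
opening: 0.0932
gripper_force: 0.0
```

```bash
python3 - <<'E'
from h import *
R=tool(.285,.45);z=R.as_matrix()[:,2];c=np.array([.567,.1635,.085])
s=robot.read_state();print(s["tool_pos"],s["q"],s["force"])
delta(c-.08*z,R,"hover"); delta(c+.008*z,R,"grasp")
E
```

```text
[0.46679129 0.0143779  0.30038328] [-0.28432709 -0.75932717  2.09150523  0.24090789  1.42524143 -0.56271247] [ 0.76263376 -0.32384545  0.47938462]
hover d [0.1147 0.0308 0.1741] r [ 0.003 -0.     0.005] rows>= 3.4 t 2.7
grasp d [0.1147 0.0305 0.2621] r [ 0.003 -0.     0.005] rows>= 4.6 t 2.7
```

>>> move_arm:
  deltas: [0.05,0.013,0.03,0,0,0,1,0.1,0.027,0.06,0,0,0,1,0.115,0.031,0.11,0.003,0,0.005,1,0.115,0.031,0.16,0.003,0,0.005,1,0.115,0.031,0.174,0.003,0,0.005,1,0.115,0.031,0.174,0.003,0,0.005,1]

```text
t: 3.45
tool_pos: [0.533, 0.1519, 0.1562]
orientation: [1.703, 2.261, 0.514]
force: [-0.2, -0.6, 0.7]
opening: 0.0932
gripper_force: 0.0
```

```bash
python3 - <<'E'
from h import *
R=tool(.285,.45);z=R.as_matrix()[:,2];c=np.array([.567,.1635,.085])
s=robot.read_state();print(s["tool_pos"],s["q"],s["force"])
delta(c+.008*z,R,"grasp")
im,W=cloud("scene");c=cv2.resize(im[150:400,200:450],(600,600),interpolation=cv2.INTER_CUBIC);cv2.imwrite("pics/hov.png",c[...,::-1])
E
```

```text
[0.53296771 0.15190799 0.15618531] [ 0.1401547  -0.4470991   2.15585465  0.07468063  0.99293683 -0.16664106] [-0.21601051 -0.61738502  0.65251753]
grasp d [0.0015 0.0018 0.0877] r [-0.005 -0.    -0.005] rows>= 1.4 t 3.45
```

View pics/hov.png

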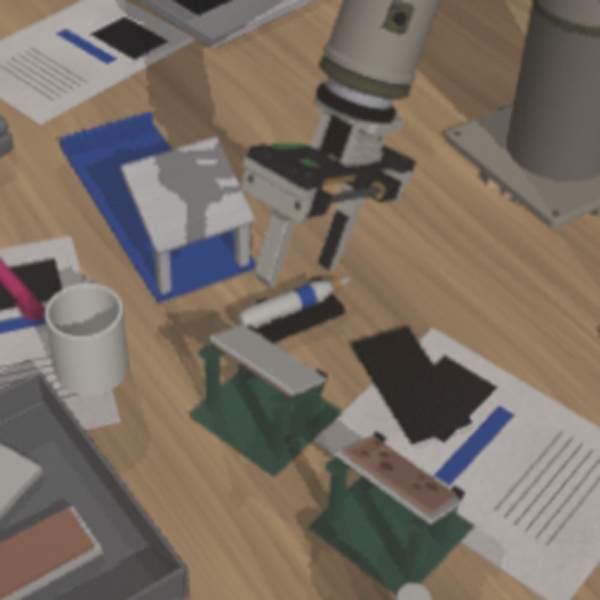

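```bash
python3 - <<'E'
from h import *
m=robot.camera_model("scene");R=np.array(m["R"]);t=np.array(m["t"]);K=np.array(m["K"])
s=robot.read_state();Rt=Ro.from_rotvec(s["orientation"]).as_matrix();p=s["tool_pos"]
for y in (-.046,.046):
    X=np.array(p)+Rt@[0,y,.011]; c=R@X+t; u=K@(c/c[2]); print(X.round(3),u[:2], (u[:2]-[200,150])*2.4)
im,W=cloud("scene")
m=(W[...,2]>.11)&(W[...,2]<.25)&(abs(W[...,0]-.53)<.15)&(abs(W[...,1]-.12)<.13); v,u=np.where(m); print(len(u),W[m][np.argsort(v)[-15:]].round(3))
E
```

```text
[0.499 0.142 0.128] [329.44698794 271.49450234] [310.67277107 291.58680561]
[0.578 0.165 0.168] [306.50396935 278.43547334] [255.60952644 308.24513602]
760 [[0.57  0.173 0.21 ]
 [0.565 0.171 0.205]
 [0.564 0.172 0.205]
 [0.571 0.164 0.199]
 [0.571 0.167 0.202]
 [0.571 0.171 0.206]
 [0.568 0.171 0.204]
 [0.566 0.171 0.203]
 [0.562 0.17  0.2  ]
 [0.57  0.17  0.201]
 [0.57  0.173 0.204]
 [0.566 0.171 0.2  ]
 [0.563 0.171 0.198]
 [0.567 0.17  0.197]
 [0.566 0.172 0.198]]
```

```bash
python3 - <<'E'
from h import *
R=tool(.285,.45)
for c in ("scene","top"):
    im,W=cloud(c)
    s=robot.read_state();p=np.array(s["tool_pos"]);Rt=Ro.from_rotvec(s["orientation"]).as_matrix()
    L=(W-p)@Rt
    m=(abs(L[...,0])<.03)&(abs(L[...,1])<.075)&(L[...,2]>-.07)&(L[...,2]<.035)
    print(c,s["t"],p.round(4),m.sum(),np.percentile(L[m],[1,50,99],axis=0).round(3))
    for sgn in (1,-1):
        mm=m&(L[...,1]*sgn>.03); print(sgn,mm.sum(),np.percentile(L[mm],[2,50,98],axis=0).round(3) if mm.sum() else "")
E
```

```text
scene 3.6 [0.5346 0.1518 0.1594] 391 [[-0.007 -0.06  -0.07 ]
 [ 0.006  0.047 -0.046]
 [ 0.012  0.064 -0.019]]
1 201 [[-0.007  0.047 -0.069]
 [ 0.006  0.059 -0.047]
 [ 0.012  0.064 -0.021]]
-1 190 [[-0.007 -0.061 -0.07 ]
 [ 0.005 -0.049 -0.046]
 [ 0.012 -0.045 -0.019]]Traceback (most recent call last):
  File "<stdin>", line 8, in <module>
    return _quantile_unchecked(
        a, q, axis, out, overwrite_input, method, keepdims, weights)
    return _ureduce(a,
                    func=_quantile_ureduce_func,
    ...<5 lines>...
                    overwrite_input=overwrite_input,
                    method=method)
    r = func(a, **kwargs)
    result = _quantile(arr,
                       quantiles=q,
    ...<2 lines>...
                       out=out,
                       weights=wgt)
    slices_having_nans = np.isnan(arr[-1, ...])
                                  ~~~^^^^^^^^^
IndexError: index -1 is out of bounds for axis 0 with size 0
```

```bash
python3 - <<'E'
from h import *
print("tips",robot.tips_ahead)
im,W=cloud("scene");m=robot.camera_model("scene");R=np.array(m["R"]);t=np.array(m["t"]);K=np.array(m["K"])
s=robot.read_state();p=np.array(s["tool_pos"]);Rt=Ro.from_rotvec(s["orientation"]).as_matrix()
u0,v0=255,190;f=5
o=cv2.resize(im[v0:v0+120,u0:u0+150],None,fx=f,fy=f,interpolation=cv2.INTER_CUBIC)
for y in (-.046,.046):
  for zz,col in ((.011,(255,0,0)),(-.02,(255,255,0)),(-.05,(0,255,0))):
    X=p+Rt@[0,y,zz]
    uv=cv2.projectPoints(X[None],cv2.Rodrigues(R)[0],t,K,np.array([m["k1"],0,0,0,0.]))[0].ravel()
    print(uv); cv2.circle(o,tuple(int(a) for a in (uv-[u0,v0]+.5)*f),4,col,1)
cv2.imwrite("pics/ov.png",o[...,::-1]); print(p,s["q"],s["t"])
E
```

```text
tips 0.011
[329.20293017 271.27956444]
[333.26382363 259.98147447]
[337.2668884  248.83431611]
[306.26380971 278.11017132]
[310.36390588 266.10717519]
[314.41606492 254.24330936]
[0.53448811 0.15187786 0.15922154] [ 0.13970809 -0.45048782  2.15431103  0.0747137   0.99248199 -0.16656505] 3.7
```

View pics/ov.png

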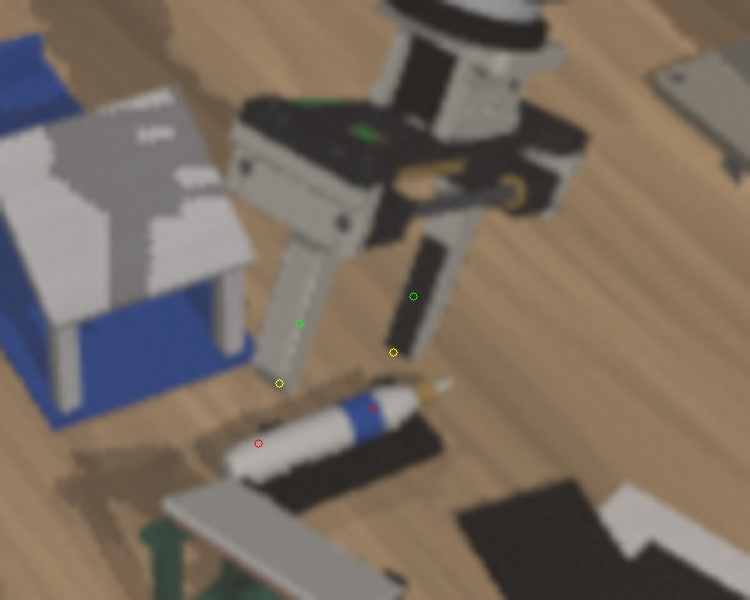

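The overlay shows the real fingertips (crop 280,385 and 400,355) about 31 mm short of where the reported pose puts them (red circles), along the tool axis. I'll descend to the reported grasp pose and measure there.

>>> move_arm:
  deltas: [0.001,0.002,0.03,0,0,0,1,0.001,0.002,0.06,0,0,0,1,0.001,0.002,0.088,0,0,0,1,0.001,0.002,0.088,0,0,0,1,0.001,0.002,0.088,0,0,0,1]

```text
t: 4.32
tool_pos: [0.572, 0.1643, 0.0799]
orientation: [1.701, 2.259, 0.517]
force: [1.3, -0.3, 0.9]
opening: 0.0929
gripper_force: 0.0
```

```bash
cat >> h.py <<'E'
def tips(c="scene",zlo=-.09,zhi=.0,n=1):
    for _ in range(n):
        im,W=cloud(c)
        s=robot.read_state();p=np.array(s["tool_pos"]);Rt=Ro.from_rotvec(s["orientation"]).as_matrix()
        L=(W-p)@Rt
        for sgn in (1,-1):
            m=(abs(L[...,0])<.03)&(L[...,1]*sgn>.025)&(L[...,1]*sgn<.08)&(L[...,2]>zlo)&(L[...,2]<zhi)
            if m.sum()>5: print(c,sgn,m.sum(),np.percentile(L[m],[2,50,98],axis=0).round(3).tolist())
    return im
E
python3 - <<'E'
from h import *
R=tool(.285,.45);z=R.as_matrix()[:,2];c=np.array([.567,.1635,.085])
s=robot.read_state();print(s["tool_pos"],s["force"])
delta(c+.008*z,R,"grasp");delta(c+.038*z,R,"grasp corrected")
im=tips();tips("top")
delta(c+.038*z,R,"grasp corrected")
cv2.imwrite("pics/ov2.png",cv2.resize(im[210:360,240:390],(600,600),interpolation=2)[...,::-1])
E
```

```text
[0.57195683 0.16427663 0.07987931] [ 1.25804699 -0.28533722  0.94193289]
grasp d [ 0.0006 -0.0023  0.0012] r [-0.001  0.    -0.005] rows>= 0.0 t 4.325
grasp corrected d [ 0.0006 -0.0022  0.0312] r [-0.001  0.    -0.005] rows>= 0.5 t 4.325
scene 1 253 [[-0.008, 0.046, -0.087], [0.005, 0.059, -0.057], [0.011, 0.064, -0.022]]
scene -1 264 [[-0.023, -0.063, -0.088], [0.005, -0.049, -0.049], [0.021, -0.026, -0.013]]
grasp corrected d [ 0.0007 -0.0029  0.0316] r [ 0.     0.    -0.005] rows>= 0.5 t 4.425
```

View pics/ov2.png

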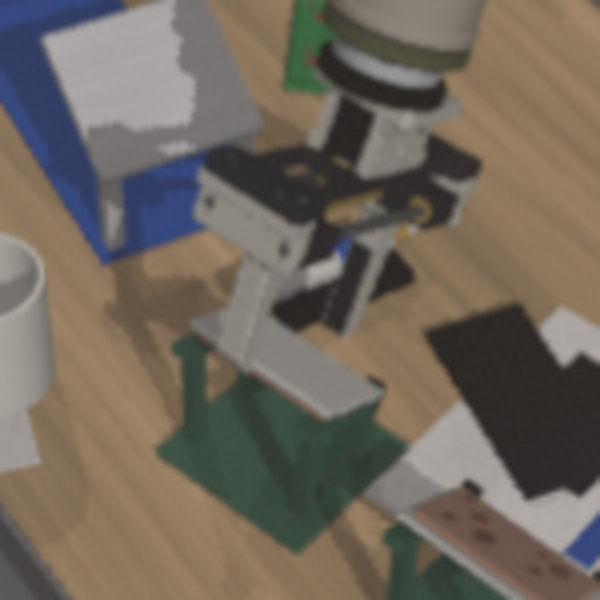

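The picture shows the rear fingertip (243,365) only just level with the pad, so the 30 mm shortfall is real. I'll go 30 mm deeper and close.

>>> move_arm:
  deltas: [0,-0.002,0.015,0,0,0,1,0,-0.002,0.03,0,0,0,1,0,-0.002,0.03,0,0,0,1,0,-0.002,0.03,0,0,0,0,0,-0.002,0.03,0,0,0,0,0,-0.002,0.03,0,0,0,0,0,-0.002,0.03,0,0,0,0,0,-0.002,0.03,0,0,0,0]
  squeeze: 20

```text
t: 5.42
tool_pos: [0.5822, 0.1675, 0.0506]
orientation: [1.701, 2.26, 0.516]
force: [-2.2, 0.1, 2.2]
opening: 0.056
gripper_force: 20.0
```

```bash
python3 - <<'E'
from h import *
s=robot.read_state();print(s["t"],s["tool_pos"],s["force"],s["opening"],s["gripper_force"])
im=tips(zlo=-.06,zhi=.03)
cv2.imwrite("pics/gr.png",cv2.resize(im[210:360,240:390],(600,600),interpolation=2)[...,::-1])
R=tool(.285,0);delta(np.array(s["tool_pos"])+[0,0,.15],R,"lift level")
E
```

```text
5.425 [0.58224177 0.16751511 0.05059864] [-2.16950101  0.11385999  2.1581523 ] 0.05595357288605222 19.992815852165222
scene 1 149 [[-0.027, 0.025, -0.059], [0.005, 0.039, -0.043], [0.024, 0.044, -0.022]]
scene -1 195 [[-0.029, -0.068, -0.058], [0.0, -0.047, 0.021], [0.028, -0.026, 0.03]]
lift level d [ 0.0003  0.0649 -0.1352] r [ 0.447 -0.001 -0.005] rows>= 2.4 t 5.475
```

>>> move_arm:
  deltas: [0,0,-0.03,0,0,0,0,0,0.01,-0.07,0,0,0,0,0,0.03,-0.11,0.12,0,0,0,0,0.05,-0.16,0.24,0,0,0,0,0.075,-0.185,0.36,0,0,0,0,0.08,-0.185,0.447,0,-0.005,0,0,0.08,-0.185,0.447,0,-0.005,0,0,0.08,-0.185,0.447,0,-0.005,0]

```text
t: 6.48
tool_pos: [0.5741, 0.1648, 0.2505]
orientation: [-1.882, -2.514, -0.001]
force: [-0.2, 0.1, -1.0]
opening: 0.0558
gripper_force: 20.0
```

```bash
python3 - <<'E'
from h import *
s=robot.read_state();print(s["t"],s["tool_pos"],s["force"],s["opening"],s["gripper_force"])
p=np.array(s["tool_pos"]);Rt=Ro.from_rotvec(s["orientation"]).as_matrix()
for c in ("scene","top"):
    im,W=cloud(c);L=(W-p)@Rt
    m=(abs(L[...,0])<.07)&(abs(L[...,1])<.026)&(L[...,2]>-.06)&(L[...,2]<.03)
    # slab below the palm
    print(c,m.sum(),np.percentile(L[m],[2,25,50,75,98],axis=0).round(3).tolist() if m.sum()>20 else "")
    if c=="scene": cv2.imwrite("pics/lift.png",cv2.resize(im[140:340,220:420],(600,600),interpolation=2)[...,::-1])
e=np.array([.5105,-.1305,.130]);x=np.array([np.cos(-1.659),np.sin(-1.659),0])
tgt=e+.02*x; R=tool(-1.659+np.pi/2,0)
delta([tgt[0],tgt[1],s["tool_pos"][2]],R,"carry")
E
```

```text
6.475 [0.57405548 0.16479615 0.25045536] [-0.18642349  0.07731764 -1.03573218] 0.055808107149262896 19.99249041080475
scene 547 [[-0.012, -0.025, -0.044], [0.01, -0.014, -0.042], [0.027, -0.001, -0.041], [0.042, 0.013, -0.04], [0.056, 0.025, -0.036]]
top 109 [[0.037, -0.025, -0.047], [0.046, -0.016, -0.044], [0.049, -0.006, -0.042], [0.051, 0.008, -0.041], [0.054, 0.024, -0.038]]
carry d [-0.284  -0.1512  0.0004] r [ 0.    -0.001  0.374] rows>= 5.1 t 6.575
```

View pics/lift.png

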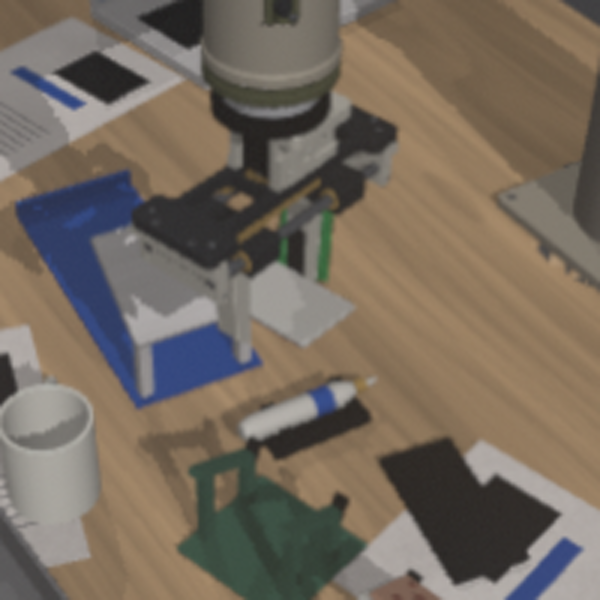

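The pad hangs level, white back up, in the fingers (around 295,305 in the crop). On to the ramp.

>>> move_arm:
  deltas: [-0.04,-0.022,0,0,0,0.05,0,-0.09,-0.048,0,0,0,0.12,0,-0.14,-0.075,0,0,0,0.19,0,-0.19,-0.1,0,0,0,0.26,0,-0.24,-0.128,0,0,0,0.32,0,-0.275,-0.146,0,0,0,0.36,0,-0.284,-0.151,0.03,0,0,0.374,0,-0.284,-0.151,0.07,0,0,0.374,0,-0.284,-0.151,0.1,0,0,0.374,0,-0.284,-0.151,0.1,0,0,0.374,0,-0.284,-0.151,0.1,0,0,0.374,0]

```text
t: 7.95
tool_pos: [0.5102, -0.1502, 0.1531]
orientation: [2.316, 2.12, 0.003]
force: [-0.7, -0.7, -1.0]
opening: 0.0559
gripper_force: 20.0
```

```bash
python3 - <<'E'
from h import *
for c in ("scene","top"):
    im,W=cloud(c); np.savez("b_"+c,im=im,W=W)
    s=robot.read_state();p=np.array(s["tool_pos"]);Rt=Ro.from_rotvec(s["orientation"]).as_matrix()
    L=(W-p)@Rt
    m=(abs(L[...,0])<.07)&(abs(L[...,1])<.026)&(L[...,2]>-.055)&(L[...,2]<-.02)
    print(c,m.sum(),np.percentile(L[m],[2,25,50,75,98],axis=0).round(3).tolist() if m.sum()>20 else "")
    if c=="scene": cv2.imwrite("pics/car.png",cv2.resize(im[120:300,180:360],(600,600),interpolation=2)[...,::-1])
print(s["t"],p,s["opening"],s["gripper_force"],s["force"])
e=np.array([.5105,-.1305,.130]);x=np.array([np.cos(-1.659),np.sin(-1.659),0])
tgt=e+.02*x; R=tool(-1.659+np.pi/2,0)
delta([tgt[0],tgt[1],.122],R,"lower")
E
```

```text
scene 425 [[-0.052, -0.025, -0.045], [-0.014, -0.014, -0.042], [0.013, -0.002, -0.041], [0.039, 0.01, -0.04], [0.057, 0.024, -0.037]]
top 59 [[-0.055, -0.025, -0.047], [0.024, -0.02, -0.043], [0.027, -0.012, -0.042], [0.031, -0.001, -0.04], [0.052, 0.022, -0.037]]
8.05 [ 0.51092583 -0.15037295  0.15364992] 0.05579183158580274 19.992547631263733 [-0.61411951 -0.59934864 -0.93345376]
lower d [-0.0002 -0.0023  0.0316] r [ 0.003 -0.    -0.   ] rows>= 0.5 t 8.05
```

View pics/car.png

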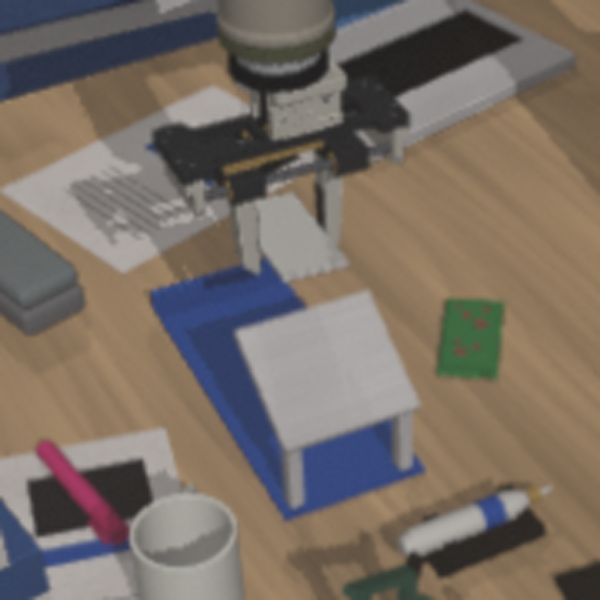

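The picture shows the pad level over the free edge (crop 295,240), aligned with the ramp. Lower 32 mm, let it settle, release.

>>> move_arm:
  deltas: [0,-0.002,0.016,0.003,0,0,0,0,-0.002,0.032,0.003,0,0,0,0,-0.002,0.032,0.003,0,0,0,0,-0.002,0.032,0.003,0,0,0,0,-0.002,0.032,0.003,0,0,0,0,-0.002,0.032,0.003,0,0,1,0,-0.002,0.032,0.003,0,0,1,0,-0.002,0.02,0.003,0,0,1,0,-0.002,-0.04,0.003,0,0,1,0,-0.002,-0.1,0.003,0,0,1,0,-0.002,-0.12,0.003,0,0,1,0,-0.002,-0.12,0.003,0,0,1]

```text
t: 9.55
tool_pos: [0.5088, -0.1504, 0.2736]
orientation: [2.317, 2.121, 0.001]
force: [-0.1, -0.6, -0.2]
opening: 0.0932
gripper_force: 0.0
```

```bash
python3 - <<'E'
from h import *
s=robot.read_state();print(s["t"],s["tool_pos"],s["opening"],s["q"])
e=np.array([.5105,-.1305,0]);a=-1.659
F=np.array([[np.cos(a),np.sin(a),0],[-np.sin(a),np.cos(a),0],[0,0,1]])
o=[]
for c in ("scene","top"):
    im,W=cloud(c);L=(W-e)@F.T;i=im.astype(int)
    m=(L[...,0]>-.05)&(L[...,0]<.21)&(abs(L[...,1])<.08)&(L[...,2]<.03)&(L[...,2]>.008)&(i[...,0]>i[...,2]-10)
    m=cv2.morphologyEx(m.astype(np.uint8),cv2.MORPH_OPEN,np.ones((2,2)))>0
    if m.sum()>20: print(c,m.sum(),cv2.minAreaRect(L[m][:,:2].astype(np.float32)),np.median(L[m],0),np.median(im[m],0))
    o.append(cv2.resize(im[130:300,200:400] if c=="scene" else im[170:280,310:470],(400,400),interpolation=2))
cv2.imwrite("pics/land.png",np.hstack(o)[...,::-1])
E
```

```text
9.55 [ 0.50882578 -0.15039716  0.27355855] 0.093189956723631 [-3.84132705e-01 -7.78708039e-02  1.56702818e+00  1.22328569e-04
  1.65183095e+00 -2.95735273e-01]
top 47 ((0.03870078921318054, -0.0005338191986083984), (0.1714203804731369, 0.060833219438791275), 34.559539794921875) [ 0.02177375 -0.0056018   0.01611201] [71. 56. 48.]
```

View pics/land.png

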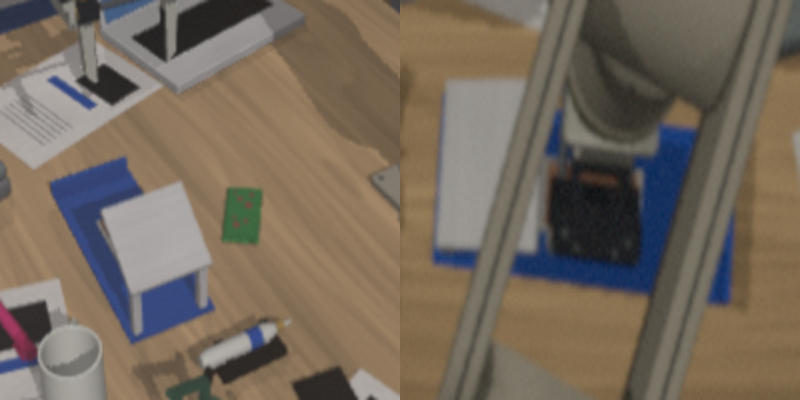

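The picture: tan shows beneath the gripper in the top view (crop 610,180), but arm and ramp hide the rest. I'll move aside to see.

>>> move_arm:
  deltas: [0.05,0,-0.03,0,0,0,1,0.11,0,-0.03,0,0,0,1,0.17,0,-0.03,0,0,0,1,0.22,0,-0.03,0,0,0,1,0.25,0,-0.03,0,0,0,1,0.25,0,-0.03,0,0,0,1]

```text
t: 10.4
tool_pos: [0.5287, 0.1009, 0.2986]
orientation: [-2.309, -2.121, 0.008]
force: [0.6, -0.5, 0.2]
opening: 0.0928
gripper_force: 0.0
```

```bash
cat > look.py <<'E'
from h import *
import sys
s=robot.read_state();print(s["t"],s["tool_pos"],s["opening"])
e=np.array([.5105,-.1305,0]);a=-1.659
F=np.array([[np.cos(a),np.sin(a),0],[-np.sin(a),np.cos(a),0],[0,0,1]])
o=[]
for c in ("scene","top"):
    im,W=cloud(c);L=(W-e)@F.T;i=im.astype(int)
    m=(L[...,0]>-.05)&(L[...,0]<.212)&(abs(L[...,1])<.08)&(L[...,2]<.03)&(L[...,2]>.0)&(i[...,0]>i[...,2]+5)
    m=cv2.morphologyEx(m.astype(np.uint8),cv2.MORPH_OPEN,np.ones((2,2)))>0
    if m.sum()>20: print(c,m.sum(),cv2.minAreaRect(L[m][:,:2].astype(np.float32)),np.median(L[m],0),np.median(im[m],0),np.percentile(L[m],[2,98],axis=0).round(3).tolist())
    o.append(cv2.resize(im[130:300,200:400] if c=="scene" else im[170:280,310:470],(400,400),interpolation=2))
cv2.imwrite("pics/%s.png"%sys.argv[1],np.hstack(o)[...,::-1])
E
python3 look.py land2
```

```text
10.4 [0.52871373 0.10089459 0.29856207] 0.09280982744241746
scene 47 ((0.043867431581020355, 0.048243697732686996), (0.05476105213165283, 0.17174164950847626), 88.21446228027344) [-0.0124224   0.06804401  0.00163057] [135. 113.  93.] [[-0.039, 0.02, -0.003], [0.13, 0.077, 0.114]]
top 852 ((0.09118210524320602, -0.0026314780116081238), (0.2370855212211609, 0.15746966004371643), 0.6366409659385681) [nan nan nan] [99. 72. 56.] [[nan, nan, nan], [nan, nan, nan]]
```

View pics/land2.png

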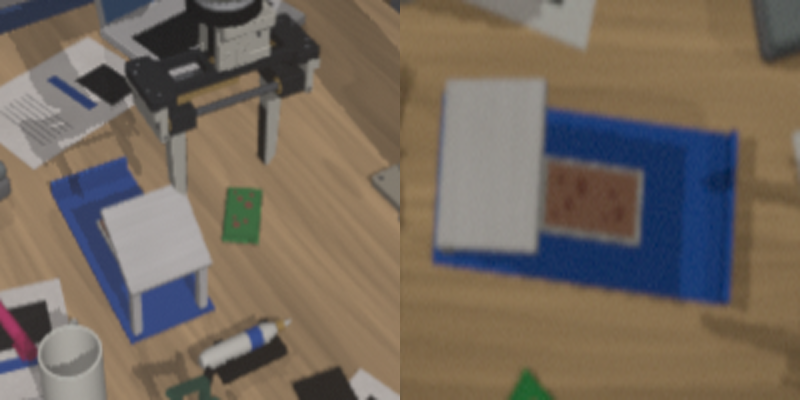

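The picture shows the pad face up on the plate, tan with spots (crop 592,200), nearly square, its rear end under the ramp edge. I'll measure it.

```bash
cat > look2.py <<'E'
from h import *
s=robot.read_state();print(s["t"],s["tool_pos"],s["opening"])
e=np.array([.5105,-.1305,0]);a=-1.659
F=np.array([[np.cos(a),np.sin(a),0],[-np.sin(a),np.cos(a),0],[0,0,1]])
im,W=cloud("top");L=(W-e)@F.T;i=im.astype(int)
k=(L[...,0]>.0)&(L[...,0]<.225)&(abs(L[...,1])<.062)
m=k&(L[...,2]<.022)&(i[...,0]>i[...,2]-5)
m=cv2.morphologyEx(m.astype(np.uint8),cv2.MORPH_OPEN,np.ones((3,3)))
n,l,st,_=cv2.connectedComponentsWithStats(m); m=l==1+np.argmax(st[1:,4])
q=L[m]; print(m.sum(),np.median(q,0).round(4))
r=cv2.minAreaRect(q[:,:2].astype(np.float32)); print(r); b=cv2.boxPoints(r);print(b.round(4))
for y0 in np.arange(-.05,.05,.01): # far end of the pad per strip
    t=q[(q[:,1]>=y0)&(q[:,1]<y0+.01)]
    if len(t)>5: print("strip",round(y0+.005,3),"x",t[:,0].min().round(4),t[:,0].max().round(4))
for x0 in np.arange(0,.22,.02):
    t=q[(q[:,0]>=x0)&(q[:,0]<x0+.02)]
    if len(t)>5: print("x",round(x0+.01,3),"y",t[:,1].min().round(4),t[:,1].max().round(4))
kk=k&(abs(L[...,1])<.04)&(L[...,0]>.19)
t=L[kk];t=t[t[:,2]>.017];print("stop top x",np.percentile(t[:,0],[2,50,98]).round(4) if len(t) else "")
E
python3 look2.py
```

```text
10.5 [0.52913308 0.09869703 0.29943407] 0.09299118731079598
777 [ 0.0686 -0.0006  0.0133]
((0.06901909410953522, 0.0002672746777534485), (0.10748331248760223, 0.054434049874544144), 0.4666469097137451)
[[ 0.0151  0.027 ]
 [ 0.0155 -0.0274]
 [ 0.123  -0.0265]
 [ 0.1225  0.0279]]
strip -0.025 x 0.0169 0.1202
strip -0.015 x 0.0161 0.1228
strip -0.005 x 0.0153 0.1228
strip 0.005 x 0.0172 0.1212
strip 0.015 x 0.016 0.1223
strip 0.025 x 0.0159 0.1224
x 0.01 y -0.0249 0.0247
x 0.03 y -0.0263 0.0272
x 0.05 y -0.0267 0.0272
x 0.07 y -0.0268 0.0272
x 0.09 y -0.0267 0.027
x 0.11 y -0.0266 0.0267
x 0.13 y -0.0228 0.0279
stop top x [0.2129 0.2169 0.2213]
```

Pad: centre x = 69 mm, y ≈ 0, square; needs 91 mm of slide. I'll grip it low, about 11 mm ahead of centre for clearance from the ramp.

```bash
python3 - <<'E'
from h import *
e=np.array([.5105,-.1305,0]);x=np.array([np.cos(-1.659),np.sin(-1.659),0]);R=tool(-1.659+np.pi/2,0)
for z in (.25,.03): delta(e+.08*x+[0,0,z],R,z)
E
```

```text
0.25 d [-0.3095  0.0018  0.0499] r [-0.006 -0.    -0.001] rows>= 5.0 t 10.55
0.03 d [-0.3095  0.0031  0.2699] r [-0.006 -0.    -0.001] rows>= 6.6 t 10.55
```

>>> move_arm:
  deltas: [-0.05,0,0.02,0,0,0,1,-0.11,0,0.04,0,0,0,1,-0.17,0.001,0.05,-0.003,0,0,1,-0.23,0.002,0.05,-0.006,0,-0.001,1,-0.28,0.002,0.05,-0.006,0,-0.001,1,-0.31,0.002,0.06,-0.006,0,-0.001,1,-0.31,0.002,0.11,-0.006,0,-0.001,1,-0.31,0.003,0.17,-0.006,0,-0.001,1,-0.31,0.003,0.22,-0.006,0,-0.001,1,-0.31,0.003,0.26,-0.006,0,-0.001,1,-0.31,0.003,0.27,-0.006,0,-0.001,1,-0.31,0.003,0.27,-0.006,0,-0.001,1]

```text
t: 12.05
tool_pos: [0.5043, -0.2103, 0.0314]
orientation: [2.317, 2.12, 0.004]
force: [1.5, -0.5, 1.3]
opening: 0.0929
gripper_force: 0.0
```

```bash
python3 - <<'E'
from h import *
e=np.array([.5105,-.1305,0]);x=np.array([np.cos(-1.659),np.sin(-1.659),0]);R=tool(-1.659+np.pi/2,0)
im=tips(zlo=-.09,zhi=-.005); s=robot.read_state();print(s["tool_pos"],s["force"],s["q"])
delta(e+.08*x+[0,0,-.011],R,"low")
E
```

```text
scene 1 113 [[-0.006, 0.045, -0.083], [0.009, 0.054, -0.055], [0.013, 0.062, -0.021]]
scene -1 104 [[-0.005, -0.065, -0.086], [0.009, -0.053, -0.06], [0.014, -0.048, -0.032]]
[ 0.50540411 -0.21066881  0.03275014] [ 0.21150961 -0.21111289  0.28608418] [-0.49005012  0.13199354  1.80361716  0.0021739   1.20220383 -0.4026307 ]
low d [ 0.0003 -0.0022  0.0437] r [ 0.004 -0.     0.   ] rows>= 0.7 t 12.1
```

>>> move_arm:
  deltas: [0,-0.001,0.02,0,0,0,1,0,-0.001,0.035,0,0,0,1,0,-0.001,0.043,0,0,0,1,0,-0.001,0.043,0,0,0,1,0,-0.001,0.043,0,0,0,1]

```text
t: 12.72
tool_pos: [0.5044, -0.2098, -0.0111]
orientation: [2.315, 2.121, 0.005]
force: [0.4, 0.1, 0.2]
opening: 0.0929
gripper_force: 0.0
```

```bash
python3 - <<'E'
from h import *
im=tips(zlo=-.06,zhi=-.01); s=robot.read_state();print(s["t"],s["tool_pos"],s["force"])
E
```

```text
scene 1 237 [[-0.028, 0.025, -0.058], [0.008, 0.054, -0.015], [0.029, 0.078, -0.01]]
12.775 [ 0.50441996 -0.2098513  -0.01103678] [ 0.31045439  0.35943317 -0.86138468]
```

>>> move_arm:
  deltas: [0,0,0.002,0,0,0,1,0,0,0.002,0,0,0,0,0,0,0.002,0,0,0,0,0,0,0.002,0,0,0,0,0,0,0.002,0,0,0,0,0,0,0.002,0,0,0,0]
  squeeze: 8

```text
t: 13.52
tool_pos: [0.5039, -0.2096, -0.0137]
orientation: [2.316, 2.121, 0.004]
force: [-1.0, -0.3, 0.5]
opening: 0.0556
gripper_force: 8.0
```

>>> move_arm:
  deltas: [-0.012,0,0,0,0,0,0,-0.024,0,0,0,0,0,0,-0.036,0,0,0,0,0,0,-0.048,0,0,0,0,0,0,-0.06,0,0,0,0,0,0,-0.07,0,0,0,0,0,0,-0.078,0,0,0,0,0,0,-0.084,0,0,0,0,0,0,-0.084,0,0,0,0,0,0,-0.084,0,0,0,0,0,0]

```text
t: 14.78
tool_pos: [0.4966, -0.2934, -0.0138]
orientation: [2.315, 2.121, 0.004]
force: [0.3, -1.0, 1.4]
opening: 0.0557
gripper_force: 8.0
```

```bash
sed -i 's/^s=robot.read_state();print.*/&; print(s["force"])/' look2.py; python3 look2.py; python3 - <<'E'
from h import *
e=np.array([.5105,-.1305,0]);a=-1.659
F=np.array([[np.cos(a),np.sin(a),0],[-np.sin(a),np.cos(a),0],[0,0,1]])
print(F@(np.array(robot.read_state()["tool_pos"])-e))
E
```

```text
14.775 [ 0.49659218 -0.29344671 -0.01375455] 0.055739208113745
[ 0.2535984  -1.00562924  1.40195603]
141 [0.1082 0.0091 0.0132]
((0.11295963823795319, 0.0030014310032129288), (0.05318160355091095, 0.029310181736946106), 84.28235626220703)
[[ 0.0957 -0.022 ]
 [ 0.1249 -0.0249]
 [ 0.1302  0.028 ]
 [ 0.101   0.0309]]
strip -0.015 x 0.1005 0.1106
strip -0.005 x 0.0996 0.1145
strip 0.005 x 0.0987 0.1225
strip 0.015 x 0.1011 0.127
strip 0.025 x 0.1004 0.1302
x 0.09 y -0.0056 0.0079
x 0.11 y -0.0225 0.0277
x 0.13 y 0.01 0.028
stop top x [0.1905 0.2039 0.2236]
[ 0.16341531  0.0005202  -0.01372092]
```

>>> move_arm:
  deltas: [-0.003,0,0,0,0,0,0,-0.005,0,0,0,0,0,0,-0.007,0,0,0,0,0,0,-0.008,0,0,0,0,0,0,-0.008,0,0,0,0,0,0,-0.008,0,0,0,0,0,0]

```text
t: 15.58
tool_pos: [0.4961, -0.3, -0.0138]
orientation: [-2.316, -2.122, -0.006]
force: [0.8, 7.8, 6.3]
opening: 0.0557
gripper_force: 8.0
```

Contact with the stop felt (7.8 N). Release and retreat upwards.

>>> move_arm:
  deltas: [0,0,0,0,0,0,1,0,0,0,0,0,0,1,0,0,0,0,0,0,1,0,0,0,0,0,0,1,0,0,-0.04,0,0,0,1,0,0,-0.1,0,0,0,1,0,0,-0.16,0,0,0,1,0,0,-0.22,0,0,0,1,0.05,0,-0.26,0,0,0,1,0.11,0,-0.28,0,0,0,1,0.17,0,-0.28,0,0,0,1,0.23,0,-0.28,0,0,0,1]

```text
t: 17.08
tool_pos: [0.5153, -0.0707, 0.2671]
orientation: [2.315, 2.12, 0.006]
force: [0.2, 0.4, -0.4]
opening: 0.0927
gripper_force: 0.0
```

>>> move_arm:
  deltas: [0.06,0,0,0,0,0,1,0.12,0,0,0,0,0,1,0.15,0,0,0,0,0,1,0.15,0,0,0,0,0,1]

```text
t: 17.58
tool_pos: [0.5281, 0.0791, 0.2665]
orientation: [2.312, 2.126, 0.004]
force: [0.1, -0.7, 0.1]
opening: 0.093
gripper_force: 0.0
```

```bash
python3 look2.py
```

```text
17.575 [0.5280592  0.07910319 0.26646343] 0.09295136373205504
[ 0.10080488 -0.69819175  0.05587632]
790 [0.159  0.0012 0.0131]
((0.15916194021701813, 0.0017690584063529968), (0.11024251580238342, 0.05477508157491684), 0.5156247615814209)
[[ 0.1038  0.0287]
 [ 0.1043 -0.0261]
 [ 0.2145 -0.0251]
 [ 0.214   0.0297]]
strip -0.025 x 0.1065 0.214
strip -0.015 x 0.1061 0.2116
strip -0.005 x 0.1041 0.2127
strip 0.005 x 0.1068 0.2142
strip 0.015 x 0.1052 0.2141
strip 0.025 x 0.1053 0.2129
x 0.11 y -0.0257 0.026
x 0.13 y -0.025 0.0289
x 0.15 y -0.0255 0.0286
x 0.17 y -0.0254 0.0288
x 0.19 y -0.0254 0.0295
x 0.21 y -0.0252 0.0283
stop top x [0.1908 0.2155 0.2214]
```

Pad centre is at 159 mm, y +2 mm, square to 0.01 rad, flat (top at 13 mm). I'm handing the job in.

```bash
python3 -c "
from plant import robot
print(robot.close_job())"
```

```text
the job is handed in; nothing more can be done
None
```

The pad tumbled over the ramp edge, landed face up, and was slid to the end stop and released; in the last camera measurement its centre is 159 mm beyond the edge, about 2 mm off the centre line and square to 0.01 rad. The job was handed in after about 18 s; no verdict came back.

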